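# Show the blue recipe card to the kitchen camera

## Robot

A 6-joint arm with a two-finger parallel gripper is mounted at the origin on a cart in front of the work surface, level with it; the furniture and walls round the work are solid. World frame = base frame: x ahead of the robot, y to its left, z up, the work surface at z = 0. Lengths are in m, angles in rad, forces in N, time in s.
With the tool pointing down it reaches from about 0.3 to 0.85 m from the base axis. Payload 4.2 kg.
Tool frame: the origin (TCP) lies between the finger pads; the fingertips stand bot.tip_extent ahead of it and the grasp point (between the pads) lies 11 mm behind it (bot.tip_extent is the distance from the TCP to the fingertips, in m); z points along the fingers, y is the direction in which the jaws open and shut (so a half turn about z gives the same grasp; the last joint's range is limited). The gripper opens to 91 mm and grips with 3 to 60 N. Pads are 32 mm wide; open, the fingers measure 118 mm over their backs; the gripper's body (76 mm by 178 mm) begins 60 mm behind the grasp point.
Start: joints at [1.138, 0.32, 1.565, -0, 1.257, -0.02], TCP at [0.231, 0.527, 0.222] pointing down, gripper open.
Joint ranges: [-3.11, 3.11], [-0.84, 2.01], [0.21, 2.61], [-1.34, 4.49], [0.05, 2.63], [-2.56, 2.56]. Speed limits (rad/s): [2.57, 2.57, 3.14, 3.14, 3.14, 3.14].

## Interface

Orientations are given as a rotation vector (axis times angle).
In Python, from workcell import bot gives the robot as it stands.
- The arm moves only by the tool step_arm, never from a script. Its argument "moves" is a list of rows, each a list of 7 numbers: the shift along the tool's x, y, z in mm, then the turn, a rotation vector about the tool's x, y, z in rad, then the closure, from 0 (fully open) to 1 (shut). In form: [[x, y, z, ax, ay, az, grip], ...]. A call has 1 to 5 rows; each row is the pose to reach, as a shift and turn from the pose commanded when the call began, along the tool's axes at that moment; what a row does not reach only later rows make up. A row lasts 1/12 s, in which the tool goes at most 41.7 mm and 7.16 degrees, less where a joint would pass 70% of its speed; a pose out of reach is approached as far as the arm can. A call with a gripper value outside its range is refused whole. The fingers move at their own pace and stop on an object; the grip force is fixed at half the most. Time passes only in rows, so rows that repeat a pose let the fingers close. It gives the time, the measured TCP pose, the force and the opening at its end, in the units of the state.
- bot.sense(): the state, without advancing time (a new reading comes with each control period).
- bot.get_image(name): name is "side" or "top" or "wrist"; returns a dict with "image" (384x512x3 uint8, red, green, blue), "z_map" (384x512 float32, m along the optical axis (not along the pixel's ray), 0 where there is no reading), "fx", "fy", "cx", "cy" (pixels), "cam_to_world" (4x4, takes a point from camera to world coordinates). Camera axes: x right, y down, z forward; pixel columns grow to the right and rows downward; lengths in m; the calibration is good to about 2 mm. The wrist camera is an equidistant fisheye: a pixel r from the principal point sees the ray r / f radians off the axis. A picture is of the moment at which its call begins.
- bot.hand_in(): hands the job in, once; it reports no verdict.
The state is a dict: "clock": time; "joint_pos": joint angles; "qd": joint speeds; "effort": joint torques, N m; "eef_pos": TCP position; "eef_rot": TCP orientation; "wrist_force": force on the tool from outside, world axes, zero at the start; "torque": the same for the moment, N m; "grip_width": finger opening in m.
Only numpy, scipy, OpenCV 4.12 (cv2) and the standard library are available. Lean on these libraries where they do the work, as an engineer would, in place of code of your own. Each camera call takes 0.05 s, during which the arm holds its last target.

## Task

Fold the lid of the wooden card box right back, past upright, so that it stays open; then lift out the blue-headed recipe card and show it to the small camera on the stand: held still in the air, upright and right way up, printed side squarely facing the lens, the middle of the card straight in front of the lens at its height and about 12 cm from it. Finish while still holding the card there (do not put it down or let go), leave the red-headed card in the box, and do not touch the camera or disturb the other things on the worktop.

Things in the scene. Friction and masses are not known exactly. Their poses are not given: they have to be found in the camera images.
- card_box: wooden card box, fixed; 105 (x) by 150 mm (y), rim 95 mm up, walls 7 mm, front -x towards the robot. Origin on the worktop; outside x = -46 to +59 mm, inside x = -39 to +52, y = -68 to +68 mm. The cards stand in grooves (insert top 34 mm up), width along box x, centred near x = +6.5 mm, at y = +26 and -26 mm (which is which varies), printed sides to box +y, tops 90 mm up
- card_box_lid (a joint): lid angle: 0 shut, 1.57 upright, 1.83 leaning back at its stop. Hinge line parallel to box y at x = +61, z = 96 mm of the box frame; the front edge rises as it opens. Lid 9 mm thick, 156 mm wide, front edge 110 mm from the hinge line, underside level with it. Starts ajar (0.4 to 0.8); stiff hinge (0.14 N m), stays where left; about 3 N at the front edge moves it
- lid_knob (a point): centre of the 15 mm brass knob at the middle of the lid's front edge, 117 mm from the hinge line; it sticks out 15 mm from the edge
- blue_card_centre (a point): centre of the recipe card with blue heading and blue top edge: stiff board 84 mm wide (its x), 8 mm thick (its y), 80 mm high (its z, up), 60 g. +y is the printed side (white, blue heading along the top, grey bars); the other side is plain brown. This point is half-way up, 40 mm below the top edge
- blue_card: the same blue card; origin at the middle of its bottom edge, axes as for its centre
- red_card_centre (a point): centre of the other card, same size and axes, with a red heading and top edge; stays in the box
- camera_stand: small grey camera on a thin post with a round black foot (90 mm across), fixed to the worktop; origin under the foot, head 36 x 74 x 42 mm centred 200 mm above the worktop, top at 221 mm. It looks along its own -x
- lens (a point): middle of the front glass of the camera's lens, 31 mm in front of the stand's axis and 200 mm above the worktop; axes as the camera stand: the camera looks along -x, level; y sideways, z up
- mug_centre (a point): bystander: green and white mug, 78 x 116 x 101 mm; half-way up
- lemon_centre (a point): bystander: lemon, 72 x 57 x 58 mm; its centre
- garlic_centre (a point): bystander: garlic bulb, 61 x 60 x 59 mm; its centre

How it is judged:
On the way, in this order (a step that is already met when the one before it is completed fails the run):
1. the lid is folded back past upright (value of joint card_box_lid above 1.6 rad), for 0.2 s.
2. the blue card is lifted clear of the box in the gripper (height (world z) of blue_card_centre above 0.145 m and contact force between the fingers and blue_card above 1 N), for 0.2 s.
At the end, for the whole second after the job is handed in: Lid over 1.6 rad; blue card held by the fingers, still, centre within 20 mm sideways and in height of the lens axis, 90 to 150 mm before the lens, upright and printed side to the lens within 0.17 rad, not touching the camera; red card within 20 mm of its start (value of joint card_box_lid above 1.6 rad and contact force between the fingers and blue_card above 1 N and x of blue_card_centre in the frame of lens between -0.15 and -0.09 m and y of blue_card_centre in the frame of lens between -0.02 and 0.02 m and z of blue_card_centre in the frame of lens between -0.02 and 0.02 m and y of lens in the frame of blue_card above 0.07 m and angle between the y axis of blue_card and the x axis of lens, either way round below 0.17 rad and angle between blue_card's own z axis and vertical below 0.17 rad and linear speed of blue_card below 0.02 m/s and contact force between blue_card and camera_stand below 0.1 N and distance of red_card_centre from where it was at the start of the episode below 0.02 m); the arm keeps its last pose, push and grip.
It fails at once if a bystander is moved by more than 30 mm (distance of any of mug_centre, lemon_centre, garlic_centre from where it was at the start of the episode above 0.03 m).
It fails at once if the red card is pulled out (distance of red_card_centre from where it was at the start of the episode above 0.03 m).
It fails at once if the camera is touched (contact force between any of the arm, the fingers, blue_card and camera_stand above 0.5 N).
It also fails if it takes over 58 s, if anything falls off the work surface, if the arm or the gripper's body presses on something with over 40 N, if the wrist force passes 120 N, or if a joint passes its speed limit or range.

## Working session

There is one attempt and no reset: what is moved stays moved. The work goes in short steps, Python scripts to look and compute and a tool call to move; the robot and the scene stay as the last step left them, time stands still between calls to the robot, and variables do not carry over. Pictures are saved under pics/ and viewed, and the job is handed in when it is done.

Besides the shell and the picture viewer there is one more tool, called after "Call:" as name(argument=value, ...) on one line, values as JSON. step_arm: Moves the arm, as the interface text tells. Its arguments: {"type":"object","properties":{"moves":{"type":"array"}},"required":["moves"]}

```bash
ls; mkdir -p pics; python3 - <<'E'
from workcell import bot
import cv2,numpy as np
s=bot.sense()
print({k:np.round(v,4) for k,v in s.items()}, bot.tip_extent)
for n in ("side","top","wrist"):
    d=bot.get_image(n)
    cv2.imwrite(f"pics/{n}0.png",d["image"][:,:,::-1])
    np.savez(f"{n}0.npz",**d)
    print(n,d["fx"],d["fy"],d["cx"],d["cy"],np.round(d["cam_to_world"],3).tolist())
E
```

```text
pics
{'clock': np.float64(0.0), 'joint_pos': array([ 1.138 ,  0.3204,  1.5657, -0.    ,  1.2574, -0.02  ]), 'qd': array([-0.0014,  0.0015,  0.0002,  0.001 ,  0.0002, -0.0025]), 'effort': array([ 5.00000e-04, -4.12476e+01, -2.31973e+01,  7.26000e-02,
        4.58000e-02, -1.00000e-04]), 'eef_pos': array([0.2305, 0.5262, 0.2211]), 'eef_rot': array([-6.4380e-01, -3.0745e+00,  2.8000e-03]), 'wrist_force': array([0.3796, 0.7827, 0.2469]), 'torque': array([ 0.0308,  0.0424, -0.0091]), 'grip_width': np.float64(0.0907)} 0.008
side 386.1248270499099 386.1248270499099 251.70290544502117 196.83632731803667 [[0.881, -0.253, 0.4, 0.091], [-0.474, -0.481, 0.738, -0.91], [0.006, -0.839, -0.544, 0.794], [0.0, 0.0, 0.0, 1.0]]
top 426.52235976118783 426.52235976118783 254.0477422469549 190.15921326869218 [[-0.272, -0.754, 0.598, -0.441], [-0.962, 0.218, -0.163, 0.259], [-0.007, -0.62, -0.785, 1.477], [0.0, 0.0, 0.0, 1.0]]
wrist 297.3186396354542 297.3186396354542 257.8911749210235 193.30684086145337 [[0.403, 0.89, 0.213, 0.169], [0.915, -0.391, -0.096, 0.553], [-0.003, 0.234, -0.972, 0.384], [0.0, 0.0, 0.0, 1.0]]
```

View pics/side0.png

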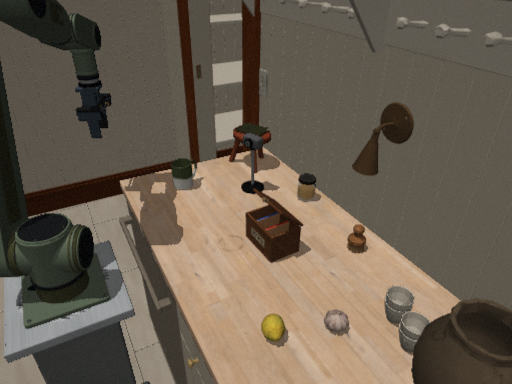

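View pics/top0.png

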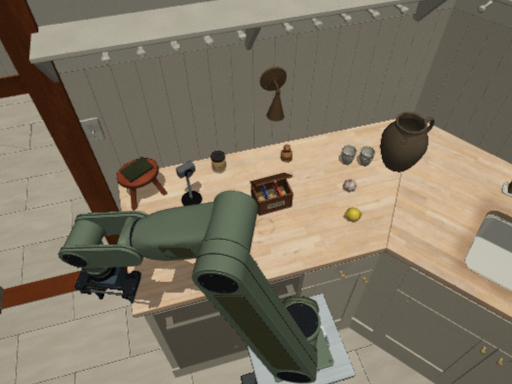

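View pics/wrist0.png

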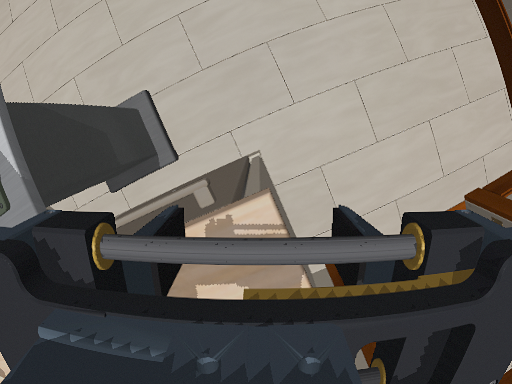

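The side view shows the box at about (273,232) with the lid ajar, the camera stand's head at (252,142) and foot at (252,187), the mug at (182,175), the lemon at (273,327) and the garlic at (337,321). Next I'll enlarge these areas.

```bash
python3 - <<'E'
import cv2,numpy as np
a=cv2.imread("pics/side0.png"); 
cv2.imwrite("pics/side0box.png",cv2.resize(a[180:265,230:316],None,fx=7,fy=7,interpolation=cv2.INTER_CUBIC))
cv2.imwrite("pics/side0cam.png",cv2.resize(a[120:200,220:300],None,fx=7,fy=7,interpolation=cv2.INTER_CUBIC))
a=cv2.imread("pics/top0.png"); 
cv2.imwrite("pics/top0box.png",cv2.resize(a[150:220,170:300],None,fx=6,fy=6,interpolation=cv2.INTER_CUBIC))
E
```

```text
(no output)
```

View pics/side0box.png

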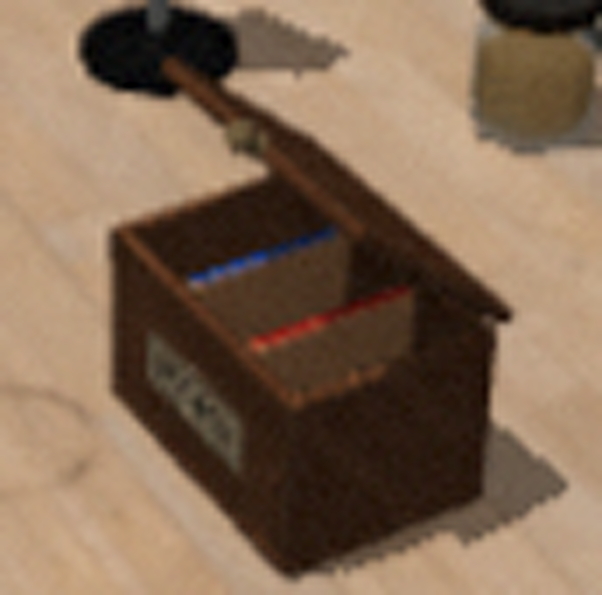

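View pics/side0cam.png

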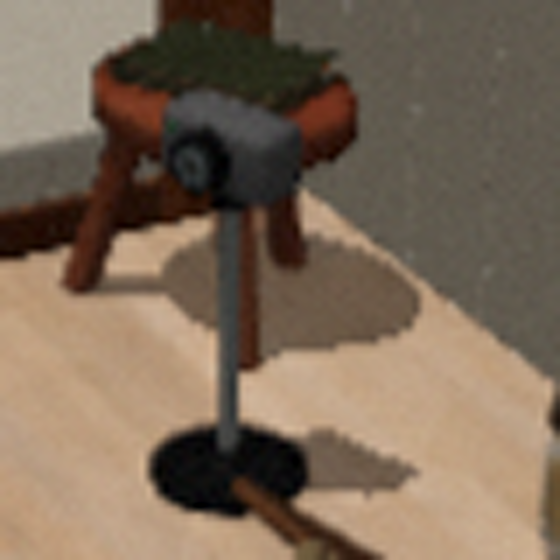

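View pics/top0box.png

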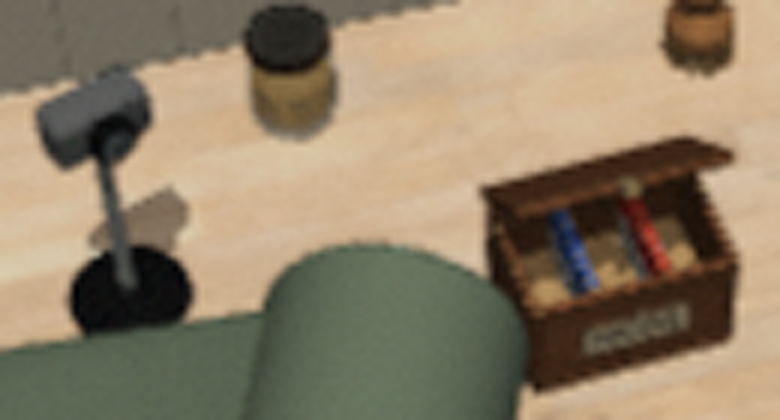

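```bash
cat > h.py <<'E'
import numpy as np
def load(n): return dict(np.load(n))
def ray(d,u,v):
    c=d["cam_to_world"]; r=c[:3,:3]@np.array([(u-d["cx"])/d["fx"],(v-d["cy"])/d["fy"],1]); return c[:3,3],r
def atz(d,u,v,z):
    o,r=ray(d,u,v); return o+r*(z-o[2])/r[2]
def cloud(d):
    z=d["z_map"]; v,u=np.mgrid[:z.shape[0],:z.shape[1]]
    p=np.stack([(u-d["cx"])/d["fx"]*z,(v-d["cy"])/d["fy"]*z,z],-1)
    c=d["cam_to_world"]; P=p@c[:3,:3].T+c[:3,3]; P[z==0]=np.nan; return P
def proj(d,P):
    c=d["cam_to_world"]; q=(np.atleast_2d(P)-c[:3,3])@c[:3,:3]
    return np.stack([q[:,0]/q[:,2]*d["fx"]+d["cx"],q[:,1]/q[:,2]*d["fy"]+d["cy"]],-1)
E
python3 - <<'E'
from h import *
np.set_printoptions(precision=4,suppress=True)
s=load("side0.npz");t=load("top0.npz")
def sp(d,x0,y0,f,pts,z):
    for p in pts: print(p,atz(d,x0+(p[0]+.5)/f-.5,y0+(p[1]+.5)/f-.5,z))
print("side bottom corners");sp(s,230,180,7,[(288,572),(115,395),(483,500)],0)
print("side rim");sp(s,230,180,7,[(120,232),(293,403),(492,335)],.095)
print("top bottom");sp(t,170,150,6,[(535,388),(730,330)],0)
print("top rim");sp(t,170,150,6,[(530,305),(735,262)],.095)
print("foot side");sp(s,220,120,7,[(150,468),(308,468),(229,425),(229,512)],0.005)
print("foot top");sp(t,170,150,6,[(70,295),(192,295),(130,245)],0.005)
for n,d in (("s",s),("t",t)):
    P=cloud(d)
    m=(P[...,2]>.17)&(P[...,2]<.225)&(P[...,0]>.4)&(P[...,0]<.9)&(P[...,1]>.1)
    print(n,m.sum()); v,u=np.nonzero(m); print(np.median(P[m],0),u.min(),u.max(),v.min(),v.max())
E
```

```text
side bottom corners
(288, 572) [ 0.5578 -0.1733  0.    ]
(115, 395) [ 0.5481 -0.0312  0.    ]
(483, 500) [ 0.6585 -0.1735  0.    ]
side rim
(120, 232) [ 0.5491 -0.0345  0.095 ]
(293, 403) [ 0.5555 -0.1751  0.095 ]
(492, 335) [ 0.6537 -0.1752  0.095 ]
top bottom
(535, 388) [ 0.5539 -0.0319  0.    ]
(730, 330) [ 0.5639 -0.1801  0.    ]
top rim
(530, 305) [ 0.5565 -0.029   0.095 ]
(735, 262) [ 0.5529 -0.1738  0.095 ]
foot side
(150, 468) [0.671  0.2467 0.005 ]
(308, 468) [0.7494 0.2055 0.005 ]
(229, 425) [0.7327 0.2679 0.005 ]
(229, 512) [0.6883 0.1855 0.005 ]
foot top
(70, 295) [0.7223 0.2691 0.005 ]
(192, 295) [0.6978 0.1843 0.005 ]
(130, 245) [0.7557 0.2189 0.005 ]
s 813
[0.6957 1.9648 0.2014] 94 262 41 149
t 261
[0.6988 0.2277 0.2137] 63 195 152 178
```

```bash
python3 - <<'E'
from h import *
import cv2
np.set_printoptions(precision=4,suppress=True)
s=load("side0.npz");t=load("top0.npz")
for n,d in (("s",s),("t",t)):
    P=cloud(d)
    m=(P[...,2]>.015)&(P[...,2]<.085)&(P[...,0]>.53)&(P[...,0]<.575)&(P[...,1]>-.165)&(P[...,1]<-.04)
    Q=P[m]; A=np.c_[Q[:,1]+.1,np.ones(len(Q))]
    for _ in range(5):
        c=np.linalg.lstsq(A,Q[:,0],rcond=None)[0]; r=Q[:,0]-A@c; k=abs(r)<max(.003,2*np.median(abs(r))); Q=Q[k];A=A[k]
    print(n,"front x=",c,len(Q),r.std())
    m=(P[...,2]>.015)&(P[...,2]<.085)&(P[...,1]>-.195)&(P[...,1]<-.16)&(P[...,0]>.57)&(P[...,0]<.64)
    Q=P[m]
    if len(Q)>30:
        A=np.c_[Q[:,0]-.6,np.ones(len(Q))];c=np.linalg.lstsq(A,Q[:,1],rcond=None)[0]; print("side y=",c,len(Q),(Q[:,1]-A@c).std())
    # camera head
    m=(P[...,2]>.165)&(P[...,2]<.24)&(P[...,0]>.6)&(P[...,0]<.85)&(P[...,1]>.12)&(P[...,1]<.34)
    Q=P[m]; print("head",len(Q),Q.min(0),Q.max(0),Q.mean(0))
    top=Q[Q[:,2]>.21]; print("top",len(top),top.mean(0)); 
    h=top[:,:2].astype(np.float32)
    print(cv2.minAreaRect(h))
    m=(P[...,2]>.03)&(P[...,2]<.15)&(P[...,0]>.66)&(P[...,0]<.77)&(P[...,1]>.17)&(P[...,1]<.28)
    print("post",m.sum(),np.median(P[m],0))
    # lid: points above z .1
    m=(P[...,2]>.105)&(P[...,2]<.25)&(P[...,0]>.53)&(P[...,0]<.68)&(P[...,1]>-.2)&(P[...,1]<0)
    Q=P[m]; print("lid",len(Q),Q.min(0),Q.max(0)); np.save(n+"lid.npy",Q)
    A=np.c_[Q[:,0]-.66,Q[:,1]+.1,np.ones(len(Q))]
    for _ in range(6):
        c=np.linalg.lstsq(A,Q[:,2],rcond=None)[0]; r=Q[:,2]-A@c; k=abs(r)<max(.004,2*np.median(abs(r))); Q=Q[k];A=A[k]
    print("plane",c,len(Q), np.arctan(-c[0]))
E
```

```text
s front x= [-0.0425  0.5495] 373 0.0009535190234510483
side y= [ 0.0406 -0.1753] 340 0.0014586613211311416
head 271 [0.6754 0.1842 0.1674] [0.7356 0.2613 0.2254] [0.7015 0.2129 0.2068]
top 129 [0.7031 0.2184 0.2185]
((0.7042906880378723, 0.22320187091827393), (0.05171544477343559, 0.07122359424829483), 26.07149887084961)
post 85 [0.7065 0.2239 0.0894]
lid 364 [ 0.5643 -0.1811  0.1058] [ 0.663  -0.0244  0.1855]
plane [-0.8439 -0.0216  0.1071] 266 0.7009349003605673
t front x= [-0.0421  0.5491] 219 0.0015192000911288161
side y= [ 0.0691 -0.1697] 58 0.0028895825692338275
head 244 [0.6723 0.188  0.1789] [0.7336 0.2634 0.2268] [0.6972 0.2257 0.2101]
top 152 [0.7027 0.2258 0.2175]
((0.700803816318512, 0.22324764728546143), (0.051622409373521805, 0.07452352344989777), 24.306299209594727)
post 52 [0.7052 0.2254 0.0928]
lid 266 [ 0.5624 -0.1785  0.1055] [ 0.6585 -0.021   0.1864]
plane [-0.8525 -0.0387  0.1044] 208 0.7059391347009597
```

```bash
python3 - <<'E'
from h import *
import cv2
np.set_printoptions(precision=4,suppress=True)
s=load("side0.npz");t=load("top0.npz")
for d,u,v in ((s,247.4,142.4),(t,188.2,172.1)):
    p=atz(d,u,v,.2); print("lens",p,cloud(d)[round(v),round(u)], np.degrees(np.arctan2(.226-p[1],.709-p[0])), np.hypot(.226-p[1],.709-p[0]))
# head yaw via top points, fit
for n,d in (("s",s),("t",t)):
    P=cloud(d)
    m=(P[...,2]>.213)&(P[...,2]<.23)&(P[...,0]>.6)&(P[...,0]<.85)&(P[...,1]>.12)&(P[...,1]<.34)
    Q=P[m][:,:2]; print(len(Q),Q.mean(0),np.median(P[m][:,2]),cv2.minAreaRect(Q.astype(np.float32)))
    for a in range(5,50,5):
        e=np.array([np.cos(np.radians(a)),np.sin(np.radians(a))]);f=np.array([-e[1],e[0]]);x=Q@e;y=Q@f
        pr=lambda q:np.percentile(q,[3,97]); print(a,np.diff(pr(x)),np.diff(pr(y)),pr(x).mean()*e+pr(y).mean()*f)
    # fit vertical faces: side normals
P=cloud(s)
import sys
E
python3 - <<'E'
import sys; sys.path.insert(0,'.')
import cv2
for n,(x,y) in {"side":(235,128),"top":(170,155)}.items():
    a=cv2.imread(f"pics/{n}0.png")[y:y+30,x:x+32]
    cv2.imwrite(f"pics/{n}lens.png",cv2.resize(a,None,fx=18,fy=18,interpolation=cv2.INTER_CUBIC))
E
```

```text
lens [0.6868 0.2229 0.2   ] [0.6816 0.2161 0.2055] 8.009425358294513 0.022412341212791
lens [0.6916 0.2188 0.2   ] [0.6842 0.2198 0.2092] 22.425786453669176 0.018814021495763354
114 [0.7038 0.2191] 0.2200648688218927 ((0.7043893337249756, 0.2232501357793808), (0.05149580538272858, 0.07122359424829483), 26.07149887084961)
5 [0.0443] [0.0606] [0.7046 0.2218]
10 [0.0432] [0.0616] [0.7036 0.2213]
15 [0.0417] [0.0623] [0.7027 0.2207]
20 [0.0411] [0.0634] [0.7031 0.2208]
25 [0.0386] [0.0645] [0.7026 0.2204]
30 [0.0387] [0.0651] [0.7031 0.2205]
35 [0.0407] [0.0651] [0.7043 0.2213]
40 [0.0428] [0.0652] [0.7056 0.222 ]
45 [0.0437] [0.0641] [0.7063 0.2222]
135 [0.7039 0.226 ] 0.21812316510474528 ((0.7016275525093079, 0.22355471551418304), (0.04986799880862236, 0.07163216173648834), 24.30629539489746)
5 [0.0453] [0.0651] [0.7045 0.2254]
10 [0.0433] [0.0652] [0.7032 0.225 ]
15 [0.0418] [0.0658] [0.7022 0.225 ]
20 [0.042] [0.0649] [0.7026 0.2254]
25 [0.0429] [0.0651] [0.7025 0.2255]
30 [0.0436] [0.0649] [0.7027 0.2247]
35 [0.0456] [0.0663] [0.7038 0.2252]
40 [0.0482] [0.0652] [0.705  0.2251]
45 [0.051] [0.0629] [0.7051 0.2254]
```

View pics/sidelens.png

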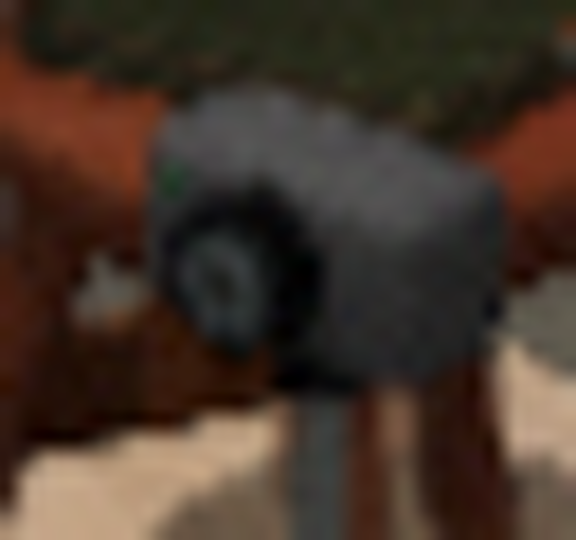

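View pics/toplens.png

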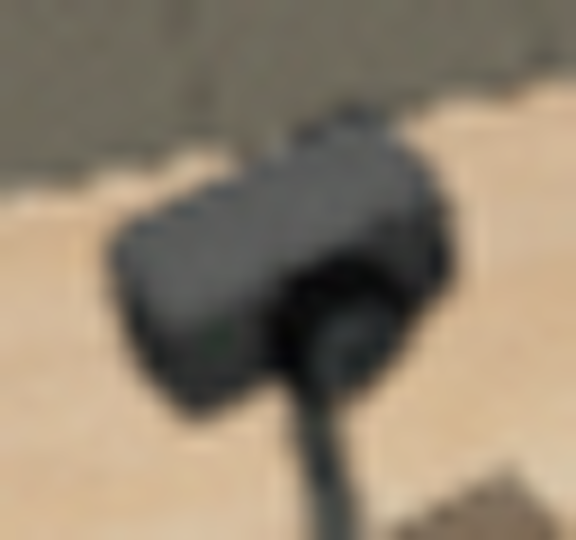

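```bash
python3 - <<'E'
from h import *
from scipy.optimize import least_squares
np.set_printoptions(precision=4,suppress=True)
s=load("side0.npz");t=load("top0.npz")
for d,u,v in ((s,246.7,143.3),(t,188.9,173.4)):
    print("lens",atz(d,u,v,.2))
# joint fit stand x,y,yaw with lens pixels, post foot
def model(p):
    c=np.array([p[0],p[1],0]); l=c+[-.031*np.cos(p[2]),-.031*np.sin(p[2]),.2]
    return np.r_[proj(s,l)[0]-(246.7,143.3),proj(t,l)[0]-(188.9,173.4),(p[:2]-(.709,.226))/.003]
for w in (.003,):
    r=least_squares(model,[.709,.226,.4]);print(r.x,np.degrees(r.x[2]),r.fun)
    yaw=r.x[2]; l=r.x[:2]-.031*np.array([np.cos(yaw),np.sin(yaw)]); print("lens",l)
E
```

```text
lens [0.681  0.2173 0.2   ]
lens [0.6842 0.2174 0.2   ]
[0.7102 0.2264 0.3125] 17.905391485243335 [-0.0196  0.062   0.2888  0.6104  0.4045  0.1307]
lens [0.6807 0.2169]
```

```bash
cat >> h.py <<'E'
from scipy.spatial.transform import Rotation as R
np.set_printoptions(precision=4,suppress=True)
def Rdown(psi):  # tool z down, tool y at angle psi in world
    y=np.array([np.cos(psi),np.sin(psi),0]);z=np.array([0,0,-1.]);return R.from_matrix(np.c_[np.cross(y,z),y,z])
def rel(s,p,Rt,):
    R0=R.from_rotvec(s["eef_rot"]); 
    return np.r_[R0.inv().apply(np.array(p)-s["eef_pos"])*1000,(R0.inv()*Rt).as_rotvec()]
B=np.array([.5953,-.100]);BY=.042
def box(x,y):
    c,s=np.cos(BY),np.sin(BY); return B+np.array([c*x-s*y,s*x+c*y])
E
python3 - <<'E'
from h import *
from workcell import bot
s=load("side0.npz")
for n,u,v in(("mug",182,175),("lemon",273,327),("garlic",337,321)): print(n,cloud(s)[v,u])
st=bot.sense()
p=np.r_[box(-.08,.026),.20]
print(p,rel(st,p,Rdown(np.pi/2+BY)))
E
```

```text
mug [0.4659 0.3363 0.0655]
lemon [ 0.4184 -0.4159  0.0507]
garlic [ 0.5677 -0.4665  0.0407]
[ 0.5143 -0.0774  0.2   ] [-502.0866 -439.1675   21.9249   -0.0013   -0.0003   -0.4548]
```

Call:
step_arm(moves=[[-150,-130,5,0,0,-0.3,1],[-150,-130,5,0,0,-0.3,1],[-150,-130,5,0,0,-0.3,1],[-150,-130,5,0,0,-0.3,1],[-150,-130,5,0,0,-0.3,1]])

```text
clock: 0.57
eef_pos: [0.3162, 0.3448, 0.2166]
eef_rot: [-0.177, -3.136, 0.002]
wrist_force: [1.1, -0.1, 0.7]
grip_width: 0.0609
```

```bash
cat > r.py <<'E'
import sys
from h import *
from workcell import bot
st=bot.sense(); print("t",st["clock"],"pos",st["eef_pos"],"F",st["wrist_force"],"w",st["grip_width"],"q",st["joint_pos"])
if len(sys.argv)>4:
    x,y,z,psi=map(float,sys.argv[1:5]); print("rel",np.round(rel(st,[x,y,z],Rdown(psi)),3))
E
python3 r.py .514 -.077 .2 1.613
```

```text
t 0.5667 pos [0.3162 0.3448 0.2166] F [ 1.0758 -0.1043  0.7187] w 0.060862625737779334 q [ 0.8045  0.155   1.8027 -0.0008  1.1848 -0.6533]
rel [-243.961 -396.852   17.117   -0.001   -0.      -0.155]
```

Call:
step_arm(moves=[[-100,-170,10,0,0,-0.1,1],[-100,-170,10,0,0,-0.1,1],[-100,-170,10,0,0,-0.1,1],[-100,-170,10,0,0,-0.1,1],[-100,-170,10,0,0,-0.1,1]])

```text
clock: 0.98
eef_pos: [0.3965, 0.1645, 0.2068]
eef_rot: [0.022, 3.141, -0.001]
wrist_force: [0.2, 0.7, -0.3]
grip_width: 0.0276
```

```bash
python3 r.py .514 -.077 .2 1.613
```

```text
t 0.9833 pos [0.3965 0.1645 0.2068] F [ 0.1595  0.7134 -0.3232] w 0.027632074308151778 q [ 0.367   0.1008  1.8943 -0.0008  1.1466 -1.1896]
rel [-120.802 -239.864    6.941   -0.001    0.      -0.056]
```

Call:
step_arm(moves=[[-100,-190,5,0,0,-0.056,1],[-100,-190,5,0,0,-0.056,1],[-100,-190,5,0,0,-0.056,1],[-100,-190,5,0,0,-0.056,1],[-100,-190,5,0,0,-0.056,1]])

```text
clock: 1.4
eef_pos: [0.4911, -0.0203, 0.202]
eef_rot: [-0.067, 3.141, 0.001]
wrist_force: [0.9, 0.6, 0.6]
grip_width: 0.0003
```

```bash
python3 r.py .514 -.077 .17 1.613; python3 - <<'E'
from workcell import bot
import cv2,numpy as np
for n in ("side","top","wrist"):
    d=bot.get_image(n)
    np.savez(f"{n}1.npz",**d)
    cv2.imwrite(f"pics/{n}1.png",d["image"][:,:,::-1])
a=cv2.imread("pics/side1.png"); 
cv2.imwrite("pics/side1c.png",cv2.resize(a[110:270,190:340],None,fx=3.6,fy=3.6,interpolation=cv2.INTER_CUBIC))
E
```

```text
t 1.4 pos [ 0.4911 -0.0203  0.202 ] F [0.8957 0.6322 0.5726] w 0.0002930928006257149 q [-0.065   0.2033  1.7799  0.0004  1.1584 -1.6786]
rel [-20.425 -57.62   31.993   0.      0.      0.001]
```

View pics/side1c.png

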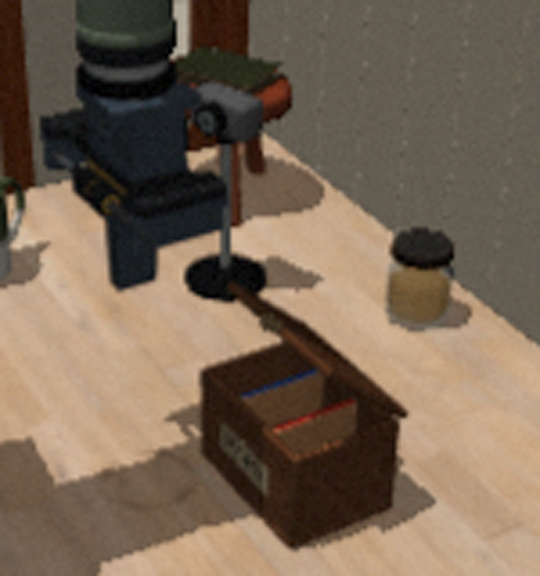

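View pics/wrist1.png

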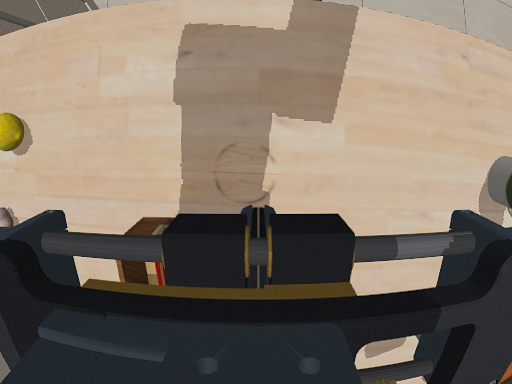

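View pics/top1.png

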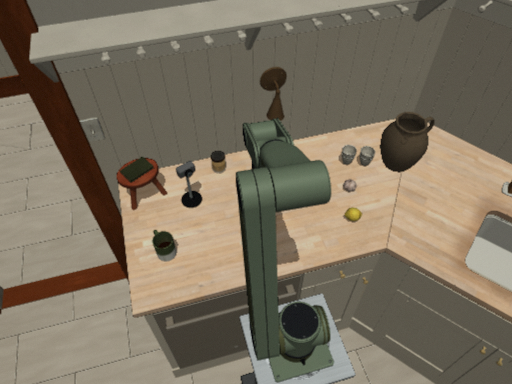

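The side crop shows the closed gripper at about (130,270), in front of the box. The lid is still ajar with its knob at (270,322), and nothing has been disturbed. Next I'll lower the fingers in front of the lid edge.

Call:
step_arm(moves=[[-10,-28,16,0,0,0,1],[-20,-57,33,0,0,0,1],[-20,-57,33,0,0,0,1]])

```text
clock: 1.8
eef_pos: [0.5128, -0.0762, 0.1662]
eef_rot: [0.066, -3.137, 0.001]
wrist_force: [-0.1, 1.0, 0.1]
grip_width: 0.0002
```

```bash
python3 r.py .64 -.072 .17 1.613; python3 - <<'E'
from workcell import bot
import cv2,numpy as np
for n in ("side",):
    d=bot.get_image(n)
    cv2.imwrite(f"pics/{n}2.png",d["image"][:,:,::-1])
a=cv2.imread("pics/side2.png"); 
cv2.imwrite("pics/side2c.png",cv2.resize(a[110:270,190:340],None,fx=3.6,fy=3.6,interpolation=cv2.INTER_CUBIC))
E
```

```text
t 1.8 pos [ 0.5128 -0.0762  0.1662] F [-0.1269  0.9996  0.0876] w 0.00024829334476848147 q [-0.1689  0.2768  1.776  -0.0016  1.0925 -1.781 ]
rel [-127.29    -1.107   -4.266   -0.001   -0.004   -0.   ]
```

View pics/side2c.png

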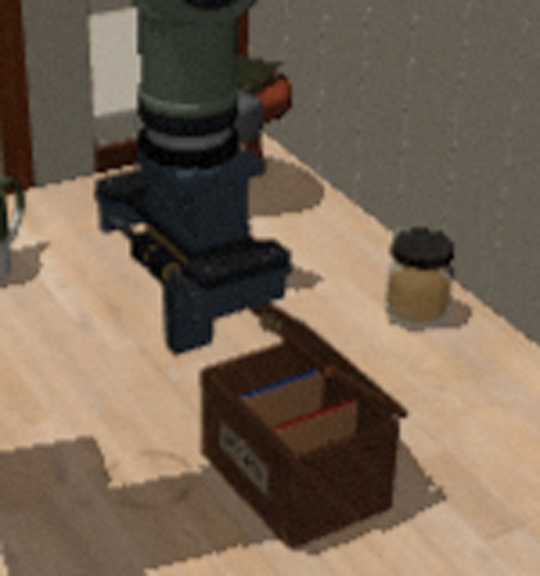

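Call:
step_arm(moves=[[-12,0,-4,0,0,0,1],[-24,0,-4,0,0,0,1],[-36,0,-4,0,0,0,1],[-48,0,-4,0,0,0,1],[-60,0,-4,0,0,0,1]])

```text
clock: 2.27
eef_pos: [0.5698, -0.0694, 0.1737]
eef_rot: [0.071, -3.133, -0.002]
wrist_force: [-6.9, -1.1, 5.7]
grip_width: 0.0004
```

Call:
step_arm(moves=[[-10,0,0,0,0,0,1],[-20,0,0,0,0,0,1],[-30,0,0,0,0,0,1],[-40,0,0,0,0,0,1],[-50,0,0,0,0,0,1]])

```text
clock: 2.68
eef_pos: [0.624, -0.0687, 0.1734]
eef_rot: [-0.069, 3.14, 0.001]
wrist_force: [-1.5, 0.6, 2.0]
grip_width: 0.0002
```

```bash
python3 r.py .655 -.071 .17 1.613; python3 - <<'E'
from workcell import bot
import cv2,numpy as np
for n in ("side",):
    d=bot.get_image(n)
    cv2.imwrite(f"pics/{n}3.png",d["image"][:,:,::-1])
a=cv2.imread("pics/side3.png"); 
cv2.imwrite("pics/side3c.png",cv2.resize(a[110:270,190:340],None,fx=3.6,fy=3.6,interpolation=cv2.INTER_CUBIC))
E
```

```text
t 2.6833 pos [ 0.624  -0.0687  0.1734] F [-1.483   0.5763  1.9934] w 0.00021237441140506392 q [-0.1282  0.4337  1.5122  0.0004  1.1952 -1.7431]
rel [-30.903  -3.661   3.439   0.      0.001   0.002]
```

View pics/side3c.png

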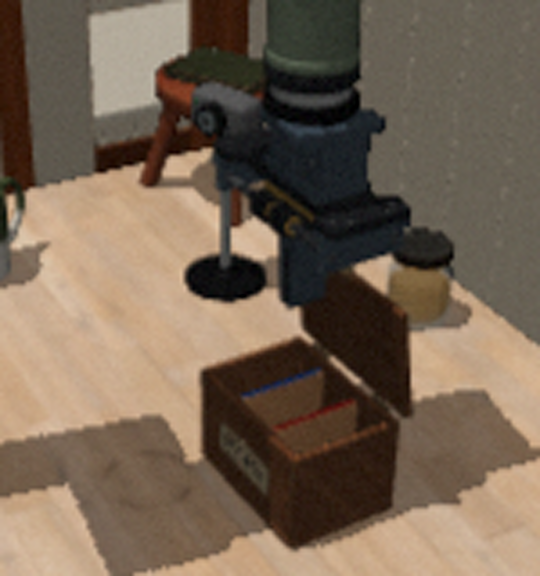

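Call:
step_arm(moves=[[-8,-1,3,0,0,0,1],[-16,-2,3,0,0,0,1],[-23,-3,3,0,0,0,1],[-29,-3,3,0,0,0,1],[-33,-3,3,0,0,0,1]])

```text
clock: 3.15
eef_pos: [0.6565, -0.0714, 0.1693]
eef_rot: [0.067, -3.139, 0.0]
wrist_force: [-2.7, -0.7, -0.0]
grip_width: 0.0003
```

Call:
step_arm(moves=[[0,0,0,0,0,0,1],[0,0,0,0,0,0,1]])

```text
clock: 3.32
eef_pos: [0.6571, -0.0714, 0.1702]
eef_rot: [-0.068, 3.139, -0.0]
wrist_force: [0.5, -0.2, 1.2]
grip_width: 0.0006
```

```bash
cat > pic.py <<'E'
import sys
from workcell import bot
import cv2,numpy as np
tag=sys.argv[1]
for n in ("side","top"):
    d=bot.get_image(n); np.savez(f"{n}{tag}.npz",**d)
    cv2.imwrite(f"pics/{n}{tag}.png",d["image"][:,:,::-1])
a=cv2.imread(f"pics/side{tag}.png"); 
cv2.imwrite(f"pics/side{tag}c.png",cv2.resize(a[110:270,190:340],None,fx=3.6,fy=3.6,interpolation=cv2.INTER_CUBIC))
E
python3 r.py .60 -.071 .20 1.613; python3 pic.py 4
```

```text
t 3.3167 pos [ 0.6571 -0.0714  0.1702] F [ 0.4502 -0.212   1.1633] w 0.0006326548636548127 q [-0.1256  0.4866  1.4314 -0.      1.2218 -1.7395]
rel [ 56.967   2.844 -29.936  -0.      0.002   0.001]
```

View pics/side4c.png

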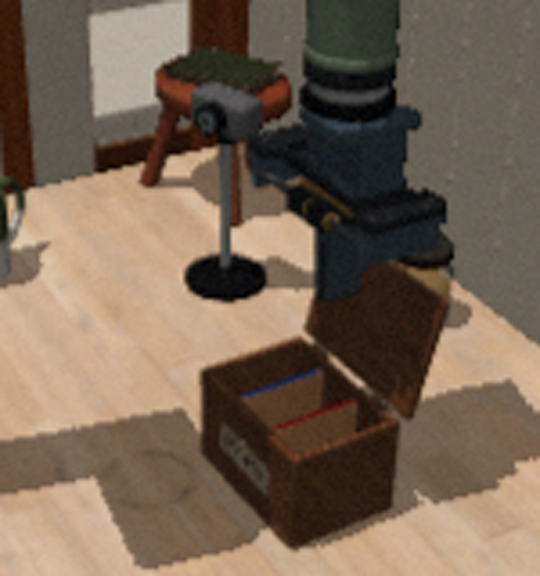

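```bash
cat > lid.py <<'E'
import sys
from h import *
P=cloud(load(f"side{sys.argv[1]}.npz")).reshape(-1,3)
c,s=np.cos(BY),np.sin(BY); q=P[:,:2]-B; x=c*q[:,0]+s*q[:,1]; y=-s*q[:,0]+c*q[:,1]; z=P[:,2]
m=(x>.045)&(x<.13)&(abs(y+.02)<.05)&(z>.11)&(z<.19)
xx,zz=x[m],z[m]
for _ in range(6):
    k=np.polyfit(zz,xx,1); r=xx-np.polyval(k,zz); g=abs(r)<max(.003,2*np.median(abs(r))); xx,zz=xx[g],zz[g]
print("lid",np.pi/2+np.arctan(k[0]),np.polyval(k,.096),len(xx),r.std())
E
python3 lid.py 4
```

```text
lid 1.8253020844242664 0.06203563631751583 494 0.0012865726860725709
```

```bash
python3 - <<'E'
from h import *
import cv2
d=load("side4.npz"); im=d["image"].astype(int)
P=cloud(d)
b=(im[...,2]-im[...,0]>35)&(im[...,2]-im[...,1]>15); b[:200]=0;b[:,:240]=0;b[240:]=0;b[:,310:]=0
r=(im[...,0]-im[...,2]>60)&(im[...,0]-im[...,1]>70); r[:200]=0;r[:,:240]=0;r[240:]=0;r[:,310:]=0
for n,m in(("b",b),("r",r)):
    v,u=np.nonzero(m); print(n,len(v),u.min(),u.max(),v.min(),v.max())
    Q=np.array([atz(d,a,c,.088) for a,c in zip(u,v)]); D=P[m]
    print(Q.mean(0),np.polyfit(Q[:,0],Q[:,1],1),Q[:,0].min(),Q[:,0].max(),np.nanmedian(D,0))
print(box(.0065,.026),box(.0065,-.026))
E
```

```text
b 10 258 276 213 219
[ 0.6064 -0.0705  0.088 ] [ 0.0339 -0.091 ] 0.5689147472965981 0.634887013274587 [ 0.6042 -0.0762  0.0928]Traceback (most recent call last):
  File "<stdin>", line 8, in <module>
    return umr_minimum(a, axis, None, out, keepdims, initial, where)
ValueError: zero-size array to reduction operation minimum which has no identity
```

Call:
step_arm(moves=[[10,0,0,0,0,0,1],[25,1,-8,0,0,0,1],[40,1,-16,0,0,0,0.7],[57,2,-30,0,0,0,0.65],[57,2,-30,0,0,0,0.65]])

```text
clock: 3.83
eef_pos: [0.5983, -0.0718, 0.2034]
eef_rot: [-0.067, 3.136, -0.001]
wrist_force: [-0.3, 0.3, 0.8]
grip_width: 0.0173
```

```bash
python3 r.py .60 -.074 .06 1.613
```

```text
t 3.8333 pos [ 0.5983 -0.0718  0.2034] F [-0.3008  0.2597  0.7665] w 0.01729934593090547 q [-0.1385  0.3724  1.5323 -0.0001  1.2325 -1.7522]
rel [ -0.988  -2.108 143.456  -0.001   0.004   0.001]
```

```bash
python3 - <<'E'
from h import *
import cv2
for nm,z in(("top0",.09),("side0",.09),("side1",.09)):
    d=load(nm+".npz"); im=d["image"].astype(int)
    c=proj(d,np.r_[box(.0065,0),.09])[0].astype(int); M=np.zeros(im.shape[:2],bool);M[c[1]-14:c[1]+15,c[0]-24:c[0]+25]=1
    b=M&(im[...,2]-im[...,0]>25)&(im[...,2]-im[...,1]>10)
    r=M&(im[...,0]-im[...,2]>50)&(im[...,0]-im[...,1]>55)
    for n,m in(("b",b),("r",r)):
        v,u=np.nonzero(m)
        if len(v)<4: print(nm,n,len(v));continue
        Q=np.array([atz(d,a,c,z) for a,c in zip(u,v)])
        print(nm,n,len(v),Q.mean(0),Q.min(0),Q.max(0))
print(box(.0065,.026),box(.0065,-.026))
E
```

```text
top0 b 32 [ 0.5963 -0.0717  0.09  ] [ 0.5655 -0.0775  0.09  ] [ 0.6277 -0.0652  0.09  ]
top0 r 26 [ 0.5894 -0.1264  0.09  ] [ 0.5655 -0.132   0.09  ] [ 0.6229 -0.1209  0.09  ]
side0 b 21 [ 0.5944 -0.0738  0.09  ] [ 0.5648 -0.0771  0.09  ] [ 0.6333 -0.0712  0.09  ]
side0 r 29 [ 0.5875 -0.1274  0.09  ] [ 0.5642 -0.132   0.09  ] [ 0.6303 -0.1235  0.09  ]
side1 b 13 [ 0.6011 -0.073   0.09  ] [ 0.5676 -0.0756  0.09  ] [ 0.6333 -0.0712  0.09  ]
side1 r 25 [ 0.5958 -0.1274  0.09  ] [ 0.5642 -0.132   0.09  ] [ 0.6411 -0.1232  0.09  ]
[ 0.6007 -0.0738] [ 0.6029 -0.1257]
```

Call:
step_arm(moves=[[0,-2,30,0,0.004,0,0.6],[0,-2,60,0,0.004,0,0.6],[0,-2,60,0,0.004,0,0.6]])

```text
clock: 4.08
eef_pos: [0.5964, -0.0732, 0.135]
eef_rot: [0.067, -3.128, -0.002]
wrist_force: [-0.9, 1.0, -1.0]
grip_width: 0.0356
```

```bash
python3 r.py .60 -.074 .062 1.613; python3 pic.py 5;python3 lid.py 5;  python3 -c "
import cv2
a=cv2.imread('pics/side5.png');cv2.imwrite('pics/side5d.png',cv2.resize(a[170:265,230:316],None,fx=6.5,fy=6.5,interpolation=cv2.INTER_CUBIC))"
```

```text
t 4.0833 pos [ 0.5964 -0.0732  0.135 ] F [-0.8527  0.9648 -0.9542] w 0.03561130719308736 q [-0.141   0.4307  1.6216 -0.0006  1.1022 -1.7545]
rel [-4.517 -1.073 72.937  0.002 -0.013  0.001]
lid 1.8334572114882879 0.06169342888192822 496 0.001342282663353412
```

View pics/side5d.png

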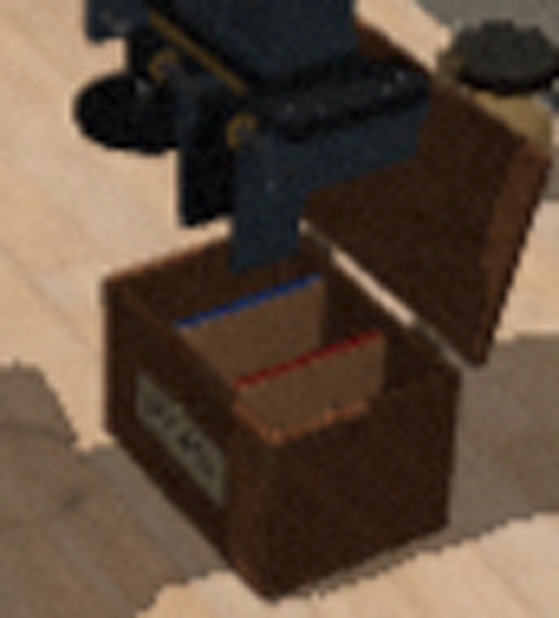

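Call:
step_arm(moves=[[-4,-1,15,0,-0.005,0,0.6],[-4,-1,30,0,-0.005,0,0.6],[-4,-1,45,0,-0.005,0,0.6],[-4,-1,60,0,-0.005,0,0.6],[-4,-1,66,0,-0.005,0,0.6]])

```text
clock: 4.6
eef_pos: [0.6039, -0.0745, 0.0742]
eef_rot: [-0.068, 3.139, -0.0]
wrist_force: [-0.5, 0.1, -0.4]
grip_width: 0.0371
```

```bash
python3 r.py .60 -.0735 .062 1.613; python3 pic.py 6;  python3 -c "
import cv2
a=cv2.imread('pics/side6.png');cv2.imwrite('pics/side6d.png',cv2.resize(a[170:265,230:316],None,fx=6.5,fy=6.5,interpolation=cv2.INTER_CUBIC))"
```

```text
t 4.6 pos [ 0.6039 -0.0745  0.0742] F [-0.4664  0.1025 -0.3519] w 0.037056703066789626 q [-0.1418  0.4935  1.6874  0.0004  0.9585 -1.756 ]
rel [ 3.872  1.144 12.2   -0.     0.002  0.001]
```

View pics/side6d.png

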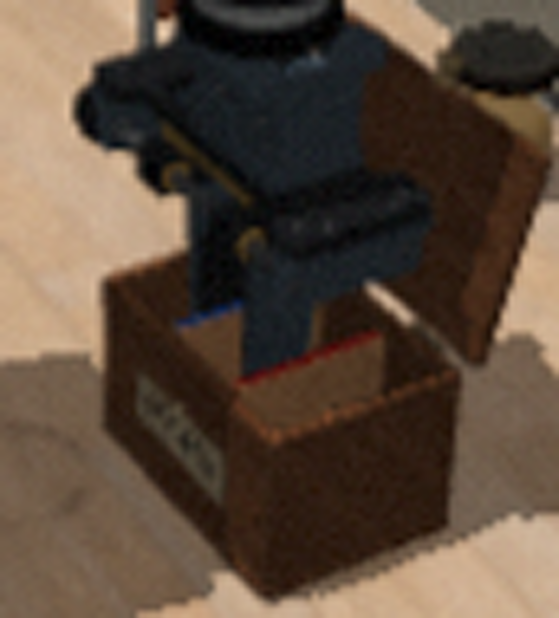

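The fingers straddle the blue card: near finger at (280,320), blue edge at (210,315). The red card at (310,355) is clear. Next I'll go slightly deeper and close.

Call:
step_arm(moves=[[2,1,6,0,0,0,0.6],[3,1,12,0,0,0,0.6],[3,1,12,0,0,0,0.8],[3,1,12,0,0,0,1],[3,1,12,0,0,0,1]])

```text
clock: 5.12
eef_pos: [0.6003, -0.0736, 0.0625]
eef_rot: [-0.068, 3.139, -0.0]
wrist_force: [0.2, -0.1, -0.4]
grip_width: 0.0199
```

Call:
step_arm(moves=[[0,0,0,0,0,0,1],[0,0,0,0,0,0,1],[0,0,0,0,0,0,1]])

```text
clock: 5.37
eef_pos: [0.6004, -0.0741, 0.0624]
eef_rot: [-0.068, 3.139, -0.001]
wrist_force: [0.3, -2.0, 0.5]
grip_width: 0.0075
```

```bash
python3 r.py .60 -.0735 .20 1.613
```

```text
t 5.3667 pos [ 0.6004 -0.0741  0.0624] F [ 0.3026 -1.9729  0.5402] w 0.007482307666896859 q [-0.1416  0.5018  1.7086 -0.0008  0.9292 -1.7553]
rel [   0.079    0.527 -137.626   -0.001    0.002    0.001]
```

Call:
step_arm(moves=[[0,0,-6,0,0,0,1],[0,0,-16,0,0,0,1],[0,0,-28,0,0,0,1],[0,0,-40,0,0,0,1],[0,0,-54,0,0,0,1]])

```text
clock: 5.78
eef_pos: [0.5997, -0.073, 0.1172]
eef_rot: [-0.067, 3.14, 0.002]
wrist_force: [-0.6, 0.1, -1.1]
grip_width: 0.0076
```

Call:
step_arm(moves=[[0,0,-15,0,0,0,1],[0,0,-30,0,0,0,1],[0,0,-50,0,0,0,1],[0,0,-70,0,0,0,1],[0,0,-95,0,0,0,1]])

```text
clock: 6.2
eef_pos: [0.599, -0.0728, 0.2121]
eef_rot: [0.068, -3.14, -0.003]
wrist_force: [0.0, 0.6, -0.1]
grip_width: 0.0077
```

Call:
step_arm(moves=[[0,0,0,0,0,0,1],[0,0,0,0,0,0,1],[0,0,0,0,0,0,1]])

```text
clock: 6.45
eef_pos: [0.5992, -0.0731, 0.2106]
eef_rot: [0.068, -3.141, -0.001]
wrist_force: [-0.5, 0.8, -1.9]
grip_width: 0.0081
```

```bash
python3 r.py .571 .174 .2124 .35; python3 pic.py 7; python3 lid.py 7; python3 -c "
import cv2
from workcell import bot
cv2.imwrite('pics/wrist7.png',bot.get_image('wrist')['image'][:,:,::-1])"
```

```text
t 6.45 pos [ 0.5992 -0.0731  0.2106] F [-0.5143  0.8073 -1.8558] w 0.008118411706439592 q [-0.141   0.3719  1.5144  0.0009  1.2555 -1.7554]
rel [ 17.497 248.138  -1.525   0.001  -0.001   1.264]
lid 1.8302302280211262 0.06182027386147139 556 0.0012638576557176993
```

View pics/side7c.png

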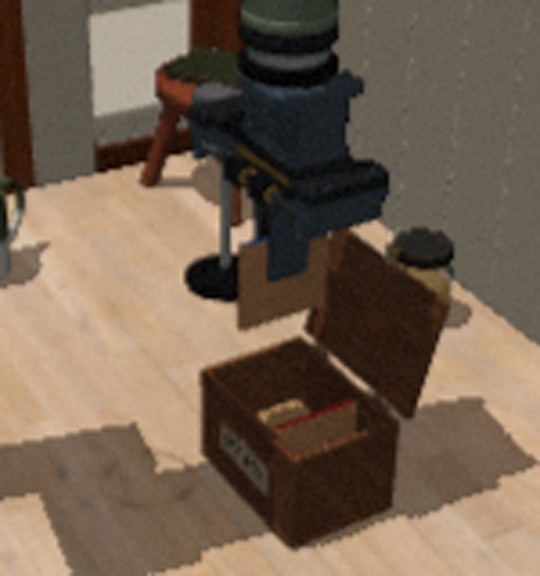

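View pics/wrist7.png

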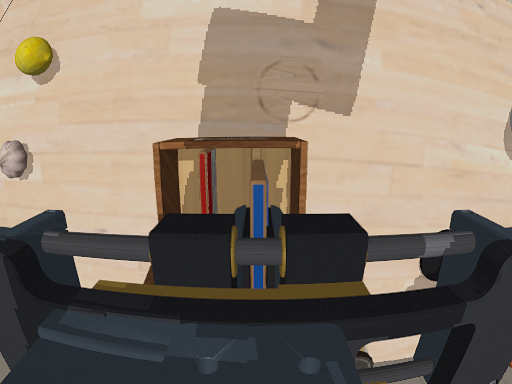

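View pics/top7.png

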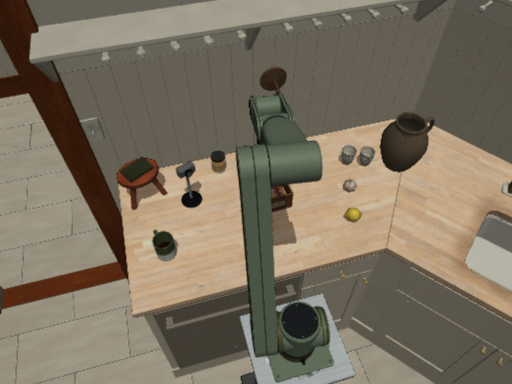

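```bash
python3 - <<'E'
from h import *
from scipy.optimize import least_squares
def sdbox(q,h):
    d=np.abs(q)-h; return np.linalg.norm(np.maximum(d,0),axis=1)+np.minimum(d.max(1),0)
def sdf(Q,p):
    x=Q-[p[0],p[1],.2]; c,s=np.cos(p[2]),np.sin(p[2])
    a=np.c_[c*x[:,0]+s*x[:,1],-s*x[:,0]+c*x[:,1],x[:,2]]
    r=.006; b=sdbox(a,np.array([.018,.037,.021])-r)-r
    q=np.c_[np.hypot(a[:,1],a[:,2])-.0145,np.abs(a[:,0]+.015)-.016]
    cy=np.linalg.norm(np.maximum(q,0),axis=1)+np.minimum(q.max(1),0)
    return np.minimum(b,cy)
for nm in ("side0","side1","side4","top0","top1","top4","top7"):
    P=cloud(load(nm+".npz")).reshape(-1,3)
    m=(P[:,2]>.175)&(P[:,2]<.235)&(P[:,0]>.65)&(P[:,0]<.77)&(P[:,1]>.165)&(P[:,1]<.285)
    Q=P[m]
    best=min((least_squares(lambda p:np.r_[sdf(Q+[0,0,p[3]],p[:3]),.05*p[3]],[.709,.226,y0,0],loss="soft_l1",f_scale=.0015) for y0 in(.1,.3,.5)),key=lambda r:r.cost)
    print(nm,len(Q),best.x,"deg",np.degrees(best.x[2]),best.cost*1e4, "lens",best.x[:2]-.031*np.array([np.cos(best.x[2]),np.sin(best.x[2])]))
E
```

```text
side0 264 [ 0.71    0.2284  0.3626 -0.0009] deg 20.77806299104152 3.080804248853383 lens [0.681  0.2174]
side1 246 [ 0.71    0.2282  0.3704 -0.0007] deg 21.223514435183084 2.779230895415042 lens [0.6811 0.217 ]
side4 259 [ 0.7097  0.228   0.3807 -0.0009] deg 21.81326997726305 3.148103371228133 lens [0.6809 0.2165]
top0 244 [0.7097 0.226  0.3685 0.0012] deg 21.116087383852427 4.564222865131099 lens [0.6808 0.2148]
top1 246 [0.7092 0.2263 0.3262 0.0008] deg 18.690628643327667 4.831278854222406 lens [0.6798 0.2164]
top4 245 [0.709  0.2263 0.341  0.0008] deg 19.535282985117767 4.642740924544932 lens [0.6798 0.216 ]
top7 243 [0.7087 0.2267 0.3759 0.0006] deg 21.53602657029607 4.258546057632075 lens [0.6799 0.2153]
```

Call:
step_arm(moves=[[6,20,0,0,0,0.1,1],[12,40,0,0,0,0.22,1],[18,60,0,0,0,0.34,1],[24,80,-1,0,0,0.46,1],[30,100,-1,0,0,0.57,1]])

```text
clock: 7.02
eef_pos: [0.5647, 0.0259, 0.211]
eef_rot: [-0.827, -3.03, -0.0]
wrist_force: [0.3, -0.3, -0.8]
grip_width: 0.0079
```

```bash
python3 r.py .5683 .174 .2124 .361
```

```text
t 7.0167 pos [0.5647 0.0259 0.211 ] F [ 0.2743 -0.3242 -0.7888] w 0.007943867499793656 q [ 0.0253  0.312   1.604   0.0004  1.2266 -1.0127]
rel [ 72.186 129.372  -1.313  -0.001  -0.001   0.677]
```

Call:
step_arm(moves=[[11,20,0,0,0,0.11,1],[22,40,0,0,0,0.22,1],[34,60,0,0,0,0.33,1],[45,80,-1,0,0,0.44,1],[56,100,-1,0,0,0.55,1]])

```text
clock: 7.43
eef_pos: [0.5669, 0.1407, 0.2121]
eef_rot: [-1.618, -2.692, 0.001]
wrist_force: [0.3, -0.2, -1.0]
grip_width: 0.0078
```

Call:
step_arm(moves=[[0,0,0,0,0,0,1],[0,0,0,0,0,0,1],[0,0,0,0,0,0,1]])

```text
clock: 7.68
eef_pos: [0.5671, 0.1392, 0.2123]
eef_rot: [-1.609, -2.698, 0.002]
wrist_force: [-0.4, -0.2, -1.1]
grip_width: 0.0079
```

```bash
python3 r.py .5683 .174 .2124 .361; python3 pic.py 8; python3 lid.py 8; python3 -c "
import cv2,numpy as np
from workcell import bot
d=bot.get_image('wrist');np.savez('wrist8.npz',**d)
cv2.imwrite('pics/wrist8.png',d['image'][:,:,::-1])"
```

```text
t 7.6833 pos [0.5671 0.1392 0.2123] F [-0.3734 -0.201  -1.1484] w 0.007866102276739237 q [ 0.2214  0.3401  1.5589 -0.0006  1.2433 -0.2739]
rel [30.034 17.641 -0.167 -0.001  0.     0.134]
lid 1.8334576470948616 0.06162757878476434 559 0.0013421387219920032
```

View pics/side8c.png

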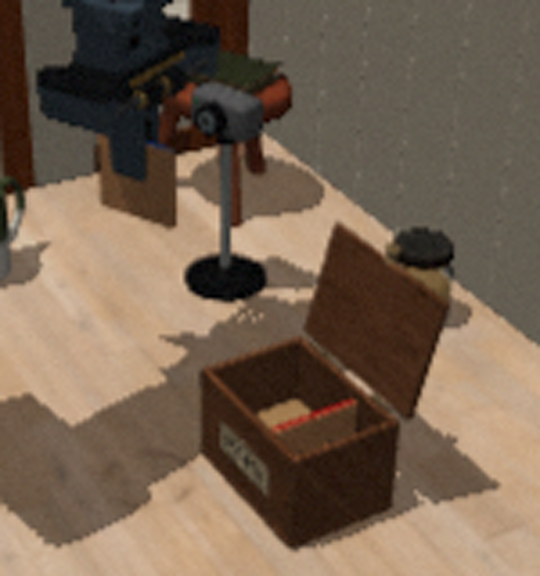

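View pics/wrist8.png

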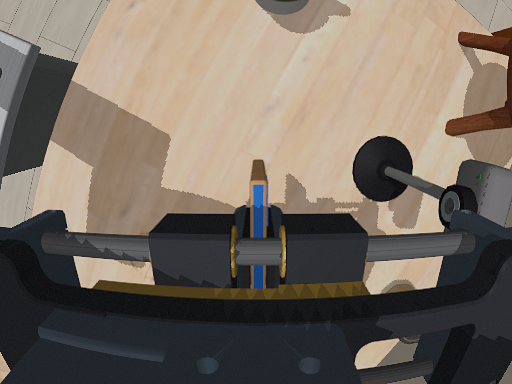

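The card is held upright. The wrist view shows the stand's lens at about (455,205), off the printed side and to the right. Now the final approach.

Call:
step_arm(moves=[[10,6,0,0,0,0.045,1],[20,12,0,0,0,0.09,1],[30,17.5,0,0,0,0.134,1],[30,17.5,0,0,0,0.134,1],[30,17.5,0,0,0,0.134,1]])

```text
clock: 8.25
eef_pos: [0.5686, 0.1737, 0.213]
eef_rot: [1.785, 2.584, 0.0]
wrist_force: [0.5, 0.2, -0.0]
grip_width: 0.0081
```

```bash
python3 r.py .5683 .174 .2124 .361; python3 pic.py 9; python3 lid.py 9; python3 - <<'E'
import cv2
from h import *
from workcell import bot
d=bot.get_image('wrist');np.savez('wrist9.npz',**d)
cv2.imwrite('pics/wrist9.png',d['image'][:,:,::-1])
a=cv2.imread("pics/side9.png")
cv2.imwrite("pics/side9d.png",cv2.resize(a[100:200,190:290],None,fx=5.8,fy=5.8,interpolation=cv2.INTER_CUBIC))
# card plane from side (brown back) cloud
P=cloud(load("side9.npz"))
c=np.array([.5683,.174,.2]);n=np.array([np.cos(.361),np.sin(.361),0]);t=np.array([n[1],-n[0],0])
q=P.reshape(-1,3)-c; a,b,z=q@n,q@t,q[:,2]
m=(abs(a)<.02)&(abs(b)<.06)&(z<-.002)&(z>-.045)
Q=np.c_[b[m],z[m],np.ones(m.sum())];k=a[m]
for _ in range(5):
    s=np.linalg.lstsq(Q,k,rcond=None)[0];r=k-Q@s;g=abs(r)<max(.002,2*np.median(abs(r)));Q=Q[g];k=k[g]
print("card back plane slope b,z,off",s,len(k),r.std(),"b range",np.percentile(Q[:,0],[1,99]),"z",np.percentile(Q[:,1],[1,99]))
E
```

```text
t 8.25 pos [0.5686 0.1737 0.213 ] F [ 0.5343  0.2122 -0.0304] w 0.008089342153494846 q [ 0.2775  0.3556  1.5334 -0.0007  1.2519 -0.0837]
rel [ 0.381 -0.198  0.591  0.001  0.001  0.   ]
lid 1.8310025916630392 0.06187107606169005 555 0.0012804797895116583
card back plane slope b,z,off [ 0.008  -0.0247 -0.0041] 122 0.0009564806717570683 b range [-0.0383  0.0445] z [-0.0382 -0.0024]
```

View pics/side9d.png

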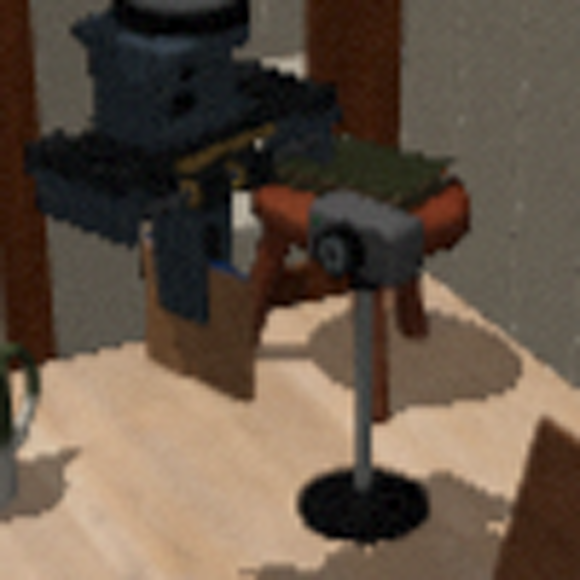

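View pics/wrist9.png

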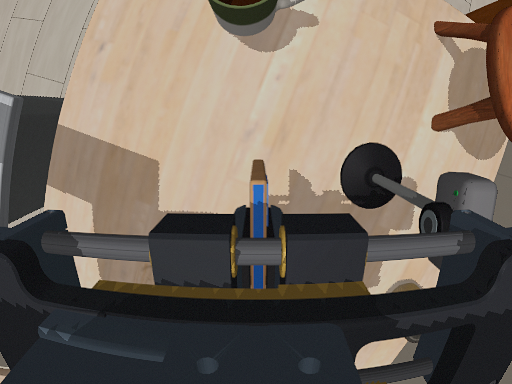

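View pics/top9.png

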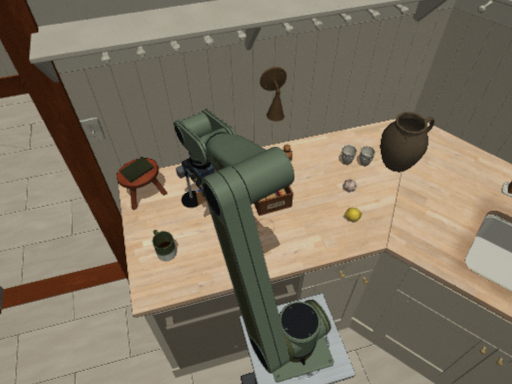

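Call:
step_arm(moves=[[0,0,0,0,0,0,1],[0,0,0,0,0,0,1],[0,0,0,0,0,0,1],[0,0,0,0,0,0,1]])

```text
clock: 8.73
eef_pos: [0.5687, 0.1741, 0.2131]
eef_rot: [1.788, 2.582, 0.001]
wrist_force: [-0.6, -0.0, -0.6]
grip_width: 0.0083
```

```bash
python3 - <<'E'
from h import *
d=load("wrist9.npz")
for u,v in((428,218),(430,214),(460,200)):
    dx,dy=u-d["cx"],v-d["cy"]; r=np.hypot(dx,dy);th=r/d["fx"]
    ray=np.array([np.sin(th)*dx/r,np.sin(th)*dy/r,np.cos(th)]); z=d["z_map"][v,u]
    p=d["cam_to_world"]@np.r_[ray*z/ray[2],1]; q=p[:3]-[.6806,.2164,.2]
    print(u,v,p[:3],"in lens frame",q[0]*np.cos(.361)+q[1]*np.sin(.361),-q[0]*np.sin(.361)+q[1]*np.cos(.361),q[2])
# red card check
for k in ("side1","side9"):
    s=load(k+".npz");im=s["image"].astype(int);c=proj(s,np.r_[box(.0065,0),.09])[0].astype(int);M=np.zeros(im.shape[:2],bool);M[c[1]-14:c[1]+15,c[0]-24:c[0]+25]=1
    v,u=np.nonzero(M&(im[...,0]-im[...,2]>50)&(im[...,0]-im[...,1]>55));print(k,len(u),np.array([atz(s,a,b,.09) for a,b in zip(u,v)]).mean(0))
E
python3 r.py .5683 .174 .2124 .361
```

```text
428 218 [0.6786 0.2205 0.1985] in lens frame -0.0003834010968069663 0.004513811117995705 -0.0014536012034654378
430 214 [0.6767 0.2239 0.2012] in lens frame -0.0009743797081532782 0.00833383421075273 0.0012268530144739498
460 200 [0.6876 0.2419 0.2129] in lens frame 0.015577248636560069 0.021328112764907065 0.01290121712728512
side1 25 [ 0.5958 -0.1274  0.09  ]
side9 55 [ 0.6018 -0.1268  0.09  ]
t 8.7333 pos [0.5687 0.1741 0.2131] F [-0.5952 -0.0073 -0.5572] w 0.008271007708537977 q [ 0.2779  0.3556  1.5331 -0.0002  1.2518 -0.0819]
rel [ 0.022 -0.394  0.697  0.001  0.    -0.001]
```

All the checks agree within a few millimetres, so I'm handing in.

```bash
python3 -c "
from workcell import bot
print(bot.hand_in()); print(bot.sense()['clock'])"
```

```text
the job is handed in; nothing more can be done
None
the job is handed in; nothing more can be done
```

I folded the lid back to its stop, lifted out the blue card and handed in with the card still gripped in front of the camera, at about 8.7 s of the 58 s. The hand-in gave no verdict.

**Last checks**
- **Lid:** about 1.83 rad by the depth fit, against the 1.6 needed.
- **Grip:** the fingers stopped 8.3 mm apart on the 8 mm card, and the arm was still. I did not measure the grip force directly.
- **Distance and height:** the card is about 120 mm in front of the lens. Its height is within 1–2 mm of the lens.
- **Angle:** the card's plane is within about 0.03 rad of upright and square to the camera direction I measured. The side view shows its plain back, so the printed side faces the lens.
- **Red card and other things:** the red card is still in its groove, and the mug, lemon and garlic look unmoved. Its red edge read 6 mm further along in x at the end, but more of it was visible with the lid open.

**Small disagreements**
- Single-view estimates of the camera's direction ranged from 18.7° to 21.8°, and I used 20.7°. Two rougher early estimates gave about 18° and 24–26°.
- A wrist-camera reading put the lens 4–8 mm further sideways than my estimate. The tolerance is 20 mm.

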